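# Switch on the microscope station by its three keys

## Task

Switch on the microscope station in its proper order by tapping three keys lightly with a fingertip: first the wide rectangular key on the long power block, then the larger of the two round keys on the square lamp box, and last the round key on the round camera puck. The keys stay where they are pushed: press each one gently, with no more force than it needs, well down (to its stop or nearly), before going on to the next. Leave every other key up, and do not shift, tip or pick up the boxes, the glassware or anything else on the bench.

Things in the scene. Friction and masses are not known exactly. Their poses are not given: they have to be found in the camera images.
- power_block: power block: loose grey box 75 x 175 mm (x, y), flat top 45 mm above its origin, 0.6-1.3 kg, on rubber feet. Origin at the centre of its underside; own x is its short side, own y its long side, z up. Three white keys stand 18 mm proud of its top in one row along y: one wide rectangular key at the +y end and two small round ones.
- main_key (a joint): main key: the wide rectangular white key on the power block, top 26 x 42 mm (x, y of the block), centred at y = +54 mm on the block. 0 = fully up, 0.010 m = at its stop, which is a sprung pad that gives another 4 mm between 4 and 12 N and returns; it slides straight down at about 3 N, has no spring of its own and stays where it is pushed; pressed in beyond 0.006 m.
- main_key_top (a point): centre of the top face of the main key (63 mm above the table when up); goes down with the key
- outlet_key_a (a joint): small round white key, 20 mm across, in the middle of the power block (y = -10 mm, 18 mm proud); same action as the main key; to be left up.
- outlet_key_b (a joint): small round white key, 20 mm across, at the other end of the power block (y = -60 mm, 18 mm proud); same action; to be left up.
- lamp_box: lamp box: loose square white box 110 x 110 mm, flat top 55 mm above its origin, with a grille of flat slots on its +x half, 0.5-1.2 kg. Origin at the centre of its underside, z up. Two round grey keys, 18 mm proud, stand along its -x edge.
- lamp_key (a joint): lamp key: the larger round grey key on the lamp box, 30 mm across, at (-27, +27) mm on the box. 0 = fully up, 0.010 m = at its stop, which is a sprung pad that gives another 4 mm between 4 and 12 N and returns; it slides straight down at about 3 N, has no spring of its own and stays where it is pushed; pressed in beyond 0.006 m.
- lamp_key_top (a point): centre of the top face of the lamp key (73 mm above the table when up); goes down with the key
- fan_key (a joint): small round grey key on the lamp box, 16 mm across, at (-27, -32) mm; same action; to be left up.
- camera_puck: camera controller: loose round metal puck, 108 mm across, flat top 50 mm above its origin, 0.45-1.0 kg, with one round white key and a small flat window across from it. Origin at the centre of its underside, z up.
- camera_key (a joint): camera key: the only key on the round puck, white, round, 26 mm across, at (-22, 0) mm on the puck, 18 mm proud. 0 = fully up, 0.010 m = at its stop, which is a sprung pad that gives another 4 mm between 4 and 12 N and returns; it slides straight down at about 3 N, has no spring of its own and stays where it is pushed; pressed in beyond 0.006 m.
- camera_key_top (a point): centre of the top face of the camera key (68 mm above the table when up); goes down with the key
- vial_a: bystander: corked glass vial, 23 mm across, 62 mm tall, loose, between the boxes; origin at the centre of its underside
- vial_b: bystander: another such vial, between the boxes
- beaker: bystander: empty glass beaker, 72 mm across, 95 mm tall, loose, behind the boxes; origin at the centre of its underside
- stain_jar: bystander: amber glass jar with black cap, 48 mm across, 75 mm tall, loose, behind the boxes; origin at the centre of its underside
- slide_case: bystander: flat grey case for slides, 85 x 100 x 30 mm, loose, behind the boxes; origin at the centre of its underside
- petri_dish: bystander: covered glass dish, 94 mm across, 16 mm tall, loose, nearer the robot; origin at the centre of its underside
Things that resemble listed ones, but are neither listed nor needed, are in the scene too. Leave any orange or red look-alike of the lamp_box alone.

How it is judged:
On the way, in this order (a step that is already met when the one before it is completed fails the run):
1. the main key of the power block is pressed in (value of joint main_key above 0.006 m), for 0.2 s.
2. then the lamp key is pressed in (value of joint lamp_key above 0.006 m), for 0.2 s.
3. then the camera key is pressed in (value of joint camera_key above 0.006 m), for 0.2 s.
At the end, for the whole second after the job is handed in: Main, lamp and camera keys each in more than 6 of 10 mm, in that order; small round keys in under 3 mm; control boxes level, at rest, within 25 mm of their start, bystanders within 20 mm; never over 20 N on a box or its keys (value of joint each of main_key, lamp_key, camera_key above 0.006 m and value of joint each of outlet_key_a, outlet_key_b, fan_key below 0.003 m and distance of each of power_block, lamp_box, camera_puck from where it was at the start of the episode below 0.025 m and angle between each of power_block, lamp_box, camera_puck's own z axis and vertical below 0.05 rad and linear speed of each of power_block, lamp_box, camera_puck below 0.02 m/s and distance of each of vial_a, vial_b, beaker, stain_jar, slide_case, petri_dish from where it was at the start of the episode below 0.02 m); the robot touches nothing.
It fails at once if another key (small round ones) is pressed (value of joint any of outlet_key_a, outlet_key_b, fan_key above 0.003 m).
It fails at once if a control box is pushed more than 25 mm away, lifted more than 10 mm or tipped (distance of any of power_block, lamp_box, camera_puck from where it was at the start of the episode above 0.025 m or height (world z) of any of power_block, lamp_box, camera_puck above 0.01 m or angle between any of power_block, lamp_box, camera_puck's own z axis and vertical above 0.12 rad).
It fails at once if a bystander is moved more than 20 mm or knocked over (distance of any of vial_a, vial_b, beaker, stain_jar, slide_case, petri_dish from where it was at the start of the episode above 0.02 m or angle between any of vial_a, vial_b, beaker, stain_jar, slide_case, petri_dish's own z axis and vertical above 0.3 rad).
It fails at once if the robot presses a control box or its keys with more than 20 N (contact force between any of the fingers, the arm and power_block above 20 N or contact force between any of the fingers, the arm and lamp_box above 20 N or contact force between any of the fingers, the arm and camera_puck above 20 N).
It also fails if it takes over 48 s, if anything falls off the work surface, if the arm or the gripper's body presses on something with over 40 N, if the wrist force passes 120 N, or if a joint passes its speed limit or range.

## Robot

A 6-joint arm with a two-finger parallel gripper is mounted at the origin on the work surface. World frame = base frame: x ahead of the robot, y to its left, z up, the work surface at z = 0. Lengths are in m, angles in rad, forces in N, time in s.
With the tool pointing down it reaches from about 0.25 to 0.85 m from the base axis. Payload 12.5 kg.
Tool frame: the origin (TCP) lies at the very end of the fingers, on their centre line; the grasp point (between the pads) lies 19 mm behind it (env.tcp_to_grasp is the distance from the TCP to the grasp point, in m); z points along the fingers, y is the line along which they close (so a half turn about z gives the same grasp; the last joint's range is limited). The gripper opens to 93 mm and grips with 3 to 60 N. Pads are 15 mm wide; open, the fingers measure 128 mm over their backs; the gripper's body (75 mm by 188 mm) begins 65 mm behind the grasp point.
Start: joints at [-1.286, 0.351, 1.652, -0, 1.139, -0.085], TCP at [0.199, -0.513, 0.219] pointing down, gripper open.
Joint ranges: [-2.75, 2.75], [-0.79, 2.1], [0.01, 2.65], [-1.57, 4.71], [0.07, 3.14], [-2.87, 2.87]. Speed limits (rad/s): [2.22, 2.22, 2.79, 3.14, 3.14, 3.14].

## Interface

Orientations are given as [roll, pitch, yaw] about the fixed x, y, z axes, in that order (R = Rz(yaw) Ry(pitch) Rx(roll)).
In Python, from cell import env, optics, close_job, look_for, cut_out gives the robot as it stands.
- The arm moves only by the tool play_rows, never from a script. Its argument "commands" is a list of rows, each a list of 6 numbers: the shift along the tool's x, y, z in units of 30 mm (1.0 is 30 mm), then the turn, a rotation vector about the tool's x, y, z in units of pi/2 rad (1.0 is pi/2 rad). A call has 1 to 12 rows; each row shifts and turns the commanded pose from where the row before left it, along the tool's axes as they then stand; what a row does not reach is not made up. A row lasts 1/8 s, in which the tool goes at most 62.5 mm and 10.7 degrees, less where a joint would pass 70% of its speed; a pose out of reach is approached as far as the arm can. A call with a number of a shift or a turn outside -1 to 1 is refused whole. A call with a gripper value outside its range is refused whole. "claw" is the opening, from -1 (shut) to 1 (fully open), set as the call begins (left out, the last holds). The fingers move at their own pace and stop on an object; "squeeze" is the grip in N (left out, the last holds). Time passes only in rows, so rows that do not move let the fingers close. It gives the time, the measured TCP pose, the force, the opening and the grip force at its end, in the units of the state.
- env.read_state(): the state, without advancing time (a new reading comes with each control period).
- optics.grab_frame(name): name is "scene" or "top"; returns the picture (480x640x3 uint8, red, green, blue); there is no depth.
- optics.camera_params(name): a dict with "camera_matrix" (3x3 intrinsics, pixels), "R" (3x3) and "t" (3): a world point X has camera coordinates R X + t. Camera axes: x right, y down, z forward; pixel columns grow to the right and rows downward; lengths in m; the calibration is good to about 2 mm. A picture is of the moment at which its call begins. camera_params takes no time and is no camera call.
- close_job(): hands the job in; it is judged then, once.
Trained networks look in the newest picture that a camera, given by its name, has taken for a name from the list of things; names that differ only in an ending like _2 or _b are one class to them, and where a whole thing is asked for, a point or a joint stands for the part that bears it (a point fixed in the world has none). Each returns a list of dicts, best first, with "p" (0 to 1); they miss things now and then, are a little off and sometimes report something else, mostly with a low value. They report only what shows in the picture. A call takes as long as a camera call. They do not tell look-alikes from the thing itself.
- look_for(name, camera): "extent" ([left, top, width, height] in pixels, round what is visible of it).
- cut_out(name, camera): "pixels" (480x640 bool, what is visible of it) and "extent" ([left, top, width, height] in pixels, round what is visible of it).
The state is a dict: "t": time; "qpos": joint angles; "joint_vel": joint speeds; "effort": joint torques, N m; "position": TCP position; "eef_rot": TCP orientation; "wrist_force": force on the tool from outside, world axes, zero at the start; "ft_torque": the same for the moment, N m; "finger_gap": finger opening in m; "finger_force": force on a finger pad.
Only numpy, scipy, OpenCV 4.12 (cv2) and the standard library are available. Lean on these libraries where they do the work, as an engineer would, in place of code of your own. Each camera call takes 0.05 s, during which the arm holds its last target. There are 200 camera calls.

## Working session

There is one attempt and no reset: what is moved stays moved. The work goes in short steps, Python scripts to look and compute and a tool call to move; the robot and the scene stay as the last step left them, time stands still between calls to the robot, and variables do not carry over. Pictures are saved under pics/ and viewed, at most 10 in all, crops included, and the job is handed in when it is done.

Besides the shell and the picture viewer there is one more tool, called after "Call:" by a JSON object that holds its "name" and its "arguments", one argument or row to a line. play_rows: Moves the arm, as the interface text tells. Its arguments: {"type":"object","properties":{"commands":{"type":"array"},"claw":{"type":"number"},"squeeze":{"type":"number"}},"required":["commands"]}

```bash
mkdir -p pics; cat > h.py <<'E'
import numpy as np,cv2
from cell import env,optics,close_job,look_for,cut_out
def ray(cam,u,v,z):
    c=optics.camera_params(cam);K=np.array(c["camera_matrix"]);R=np.array(c["R"]);t=np.array(c["t"]).ravel()
    d=R.T@np.linalg.solve(K,[u,v,1]);o=-R.T@t
    return o+d*(z-o[2])/d[2]
def save(cam,n):
    im=optics.grab_frame(cam);cv2.imwrite(f"pics/{n}.png",im[:,:,::-1]);return im
E
python3 - <<'E'
from h import *
save("top","top0");save("scene","scene0")
for n,z in [("power_block",.045),("lamp_box",.055),("camera_puck",.05),("main_key",.063),("lamp_key",.073),("camera_key",.068)]:
    for r in look_for(n,"top")[:3]:
        l,t,w,h=r["extent"];print(n,round(r["p"],2),[round(float(x)) for x in r["extent"]],ray("top",l+w/2,t+h/2,z).round(3))
print(env.read_state())
E
```

```text
power_block 0.94 [144, 214, 70, 38] [0.521 0.243 0.045]
lamp_box 0.92 [345, 203, 48, 48] [ 0.531 -0.258  0.055]
lamp_box 0.88 [355, 129, 51, 47] [ 0.733 -0.295  0.055]
lamp_box 0.58 [404, 305, 55, 54] [ 0.256 -0.41   0.055]
camera_puck 0.9 [258, 228, 39, 41] [ 0.477 -0.019  0.05 ]
camera_puck 0.68 [181, 289, 38, 32] [0.333 0.18  0.05 ]
main_key 0.51 [148, 229, 18, 12] [0.513 0.295 0.063]
lamp_key 0.72 [196, 222, 5, 11] [0.53  0.186 0.073]
lamp_key 0.54 [419, 338, 13, 16] [ 0.222 -0.389  0.073]
lamp_key 0.51 [354, 231, 9, 7] [ 0.507 -0.229  0.073]
camera_key 0.57 [272, 231, 10, 9] [ 0.507 -0.019  0.068]
{'t': 0.4, 'qpos': array([-1.28559638e+00,  3.50784270e-01,  1.65189922e+00, -1.87893053e-05,
        1.13910114e+00, -8.46474819e-02]), 'joint_vel': array([ 4.69308481e-05,  4.32681824e-04, -1.32031847e-03,  1.21805085e-03,
       -7.78299100e-06, -1.32880506e-03]), 'effort': array([-3.89071110e-04, -4.96835268e+01, -2.85217166e+01,  6.98337425e-02,
        2.29352759e-02, -1.72835570e-05]), 'position': array([ 0.19878625, -0.51274726,  0.21854862]), 'eef_rot': array([-3.14139992e+00,  7.72055972e-07,  3.69855293e-01]), 'wrist_force': array([-0.51222208,  0.46627891, -0.58681887]), 'ft_torque': array([ 0.03386502, -0.00371051, -0.00413233]), 'finger_force': 0.0, 'finger_gap': 0.09317310106593837}
```

View pics/top0.png

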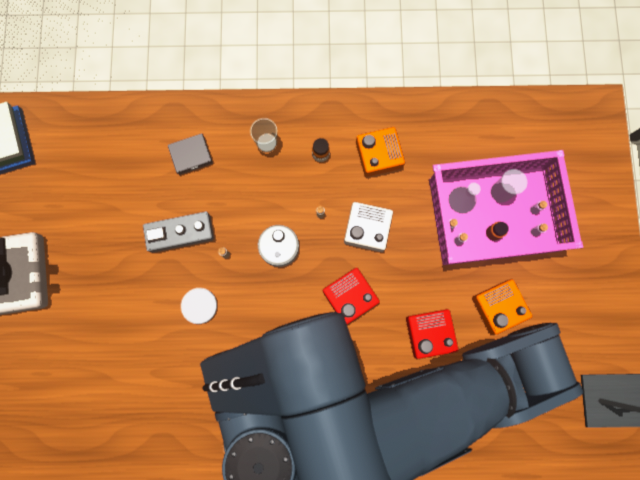

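View pics/scene0.png

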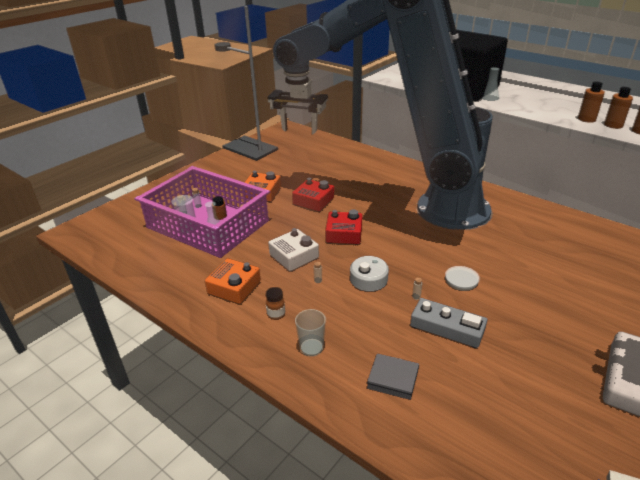

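The top view shows the grey block at (179,231) with its wide key at (155,234). The white lamp box is at (369,227) with its large key near (357,233), and the puck is at (278,246) with its key near (278,236). The orange and red boxes are look-alikes. I'll enlarge these areas and measure them.

```bash
cat > m.py <<'E'
from h import *
T=cv2.imread("pics/top0.png");S=cv2.imread("pics/scene0.png")
c=lambda I,u,v:cv2.resize(I[v-33:v+33,u-44:u+44],(264,198),interpolation=cv2.INTER_CUBIC)
cv2.imwrite("pics/crop.png",np.vstack([np.hstack([c(T,179,231),c(T,369,227),c(T,278,246)]),np.hstack([c(S,449,318),c(S,294,248),c(S,369,272)])]))
optics.grab_frame("top")
for n,z in [("power_block",.045),("lamp_box",.055),("camera_puck",.05),("main_key_top",.063),("lamp_key_top",.073),("camera_key_top",.068),("fan_key",.073),("vial_a",.06)]:
  for cam in ["top","scene"]:
    if cam=="scene":optics.grab_frame("scene")
    else: optics.grab_frame("top")
    for r in look_for(n,cam)[:4]:
        l,t,w,h=r["extent"];print(n,cam,round(r["p"],2),[round(float(x)) for x in r["extent"]],ray(cam,l+w/2,t+h/2,z).round(3))
E
python3 m.py
```

```text
power_block top 0.76 [146, 214, 67, 41] [0.517 0.242 0.045]
power_block scene 0.82 [410, 295, 76, 51] [0.55  0.255 0.045]
lamp_box top 0.9 [354, 126, 52, 49] [ 0.738 -0.294  0.055]
lamp_box top 0.76 [344, 206, 46, 45] [ 0.527 -0.254  0.055]
lamp_box top 0.74 [408, 309, 48, 50] [ 0.251 -0.41   0.055]
lamp_box top 0.7 [475, 274, 60, 61] [ 0.321 -0.599  0.055]
lamp_box scene 0.97 [205, 257, 52, 46] [ 0.767 -0.274  0.055]
lamp_box scene 0.9 [244, 172, 38, 27] [ 0.345 -0.562  0.055]
lamp_box scene 0.69 [266, 230, 54, 40] [ 0.57  -0.228  0.055]
lamp_box scene 0.56 [294, 178, 43, 35] [ 0.292 -0.372  0.055]
camera_puck top 0.58 [258, 228, 38, 40] [ 0.479 -0.017  0.05 ]
camera_puck scene 0.85 [351, 257, 39, 36] [0.521 0.007 0.05 ]
main_key_top top 0.6 [144, 233, 24, 8] [0.509 0.297 0.063]
main_key_top scene 0.55 [460, 313, 21, 16] [0.537 0.306 0.063]
lamp_key_top top 0.58 [345, 202, 50, 48] [ 0.529 -0.258  0.073]
lamp_key_top top 0.54 [493, 316, 13, 13] [ 0.277 -0.577  0.073]
lamp_key_top top 0.53 [353, 227, 9, 11] [ 0.511 -0.227  0.073]
lamp_key_top top 0.48 [420, 345, 12, 7] [ 0.215 -0.39   0.073]
lamp_key_top scene 0.64 [299, 237, 10, 8] [ 0.533 -0.216  0.073]
lamp_key_top scene 0.51 [228, 274, 8, 12] [ 0.781 -0.255  0.073]
lamp_key_top scene 0.44 [268, 172, 10, 8] [ 0.297 -0.562  0.073]
fan_key top 0.53 [273, 231, 10, 11] [ 0.505 -0.021  0.073]
vial_a top 0.61 [315, 208, 8, 12] [ 0.564 -0.128  0.06 ]
vial_a scene 0.6 [414, 277, 5, 23] [0.506 0.141 0.06 ]
vial_a scene 0.43 [315, 263, 9, 18] [ 0.605 -0.104  0.06 ]
vial_a scene 0.4 [266, 229, 51, 44] [ 0.576 -0.226  0.06 ]
```

View pics/crop.png

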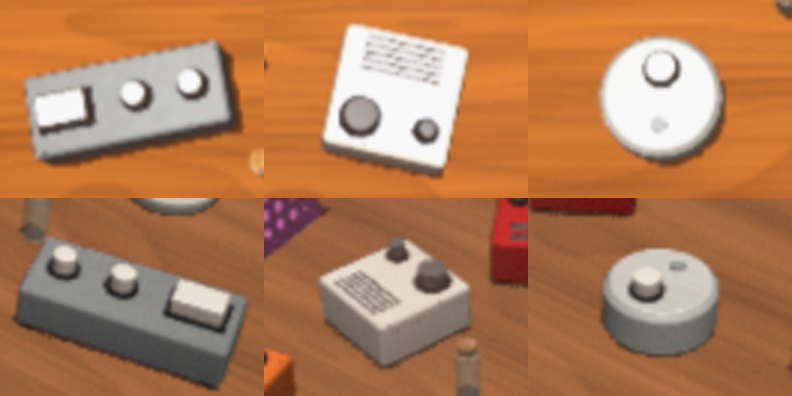

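The crops show the key tops clearly. In the top picture they are main (155.2,233.8), lamp (356.8,232.2) and camera (278.2,235.5). In the scene picture they are about (471.5,318.5), (305.8,238.8) and (364.5,264.5). I'll triangulate them.

```bash
python3 - <<'E'
from h import *
P=lambda c:(lambda d:np.array(d["camera_matrix"])@np.c_[d["R"],np.ravel(d["t"])])(optics.camera_params(c))
for n,a,b,z in [("main",(155.2,233.8),(471.5,318.5),.063),("lamp",(356.8,232.2),(305.8,238.8),.073),("cam",(278.2,235.5),(364.5,264.5),.068)]:
    X=cv2.triangulatePoints(P("top"),P("scene"),np.array(a).reshape(2,1),np.array(b).reshape(2,1));X=(X[:3]/X[3]).ravel()
    print(n,X.round(3),ray("top",*a,z).round(3),ray("scene",*b,z).round(3))
print(ray("top",278.2,245.5,.05),ray("top",320.5,210,.062),ray("top",223,252,.062))
for c in("top","scene"):
    d=optics.camera_params(c);print(-np.array(d["R"]).T@np.ravel(d["t"]))
E
```

```text
main [0.519 0.302 0.056] [0.517 0.299 0.063] [0.526 0.305 0.063]
lamp [ 0.514 -0.226  0.066] [ 0.513 -0.225  0.073] [ 0.522 -0.22   0.073]
cam [ 0.508 -0.021  0.064] [ 0.508 -0.021  0.068] [ 0.513 -0.018  0.068]
[ 0.48428685 -0.01990808  0.05      ] [ 0.5751844  -0.13178887  0.062     ] [0.46725996 0.12219857 0.062     ]
[ 0.25379289 -0.12145764  1.51302207]
[1.43284664 0.58962758 0.93280865]
```

The two views agree to a few mm, and the heights match the given ones. The targets are main (0.518, 0.300), lamp (0.515, -0.225) and camera (0.508, -0.021). I'll shut the fingers and travel high at the same yaw, which already lies along the block's long axis.

Call:
{"name": "play_rows", "arguments": {
  "claw": -1,
  "commands": [
    [0.4,-0.4,0,0,0,0],
    [0.8,-0.87,0,0,0,0],
    [0.8,-0.87,0,0,0,0],
    [0.8,-0.87,0,0,0,0],
    [0.8,-0.87,0,0,0,0],
    [0.8,-0.87,0,0,0,0],
    [0.8,-0.87,0,0,0,0],
    [0.8,-0.87,0,0,0,0],
    [0.8,-0.87,0,0,0,0],
    [0.8,-0.87,0,0,0,0],
    [0.8,-0.87,0,0,0,0],
    [0.8,-0.87,0,0,0,0]
  ]
}}

```text
t: 3.55
position: [0.3479, -0.1323, 0.2187]
eef_rot: [3.141, -0.0, 0.37]
wrist_force: [0.7, -0.7, 0.0]
finger_gap: 0.0006
finger_force: 0.0
```

Call:
{"name": "play_rows", "arguments": {
  "commands": [
    [0.8,-0.87,0,0,0,0],
    [0.8,-0.87,0,0,0,0],
    [0.8,-0.87,0,0,0,0],
    [0.8,-0.87,0,0,0,0],
    [0.8,-0.87,0,0,0,0],
    [0.8,-0.87,0,0,0,0],
    [0.8,-0.87,0,0,0,0],
    [0.8,-0.87,0,0,0,0],
    [0.8,-0.87,0,0,0,0],
    [0.8,-0.87,0,0,0,0],
    [0.8,-0.87,0,0,0,0],
    [0.4,-0.4,0,0,0,0]
  ]
}}

```text
t: 5.05
position: [0.4967, 0.246, 0.2185]
eef_rot: [-3.141, 0.0, 0.371]
wrist_force: [-0.7, -0.6, -0.8]
finger_gap: 0.0005
finger_force: 0.0
```

```bash
cat > s.py <<'E'
from h import *
import sys
from scipy.spatial.transform import Rotation as Ro
s=env.read_state();R=Ro.from_euler("xyz",s["eef_rot"]).as_matrix()
print(s["t"],s["position"].round(4),s["eef_rot"].round(3),s["wrist_force"].round(2),s["finger_gap"])
print("units",(R.T@(np.array(eval(sys.argv[1]))-s["position"])/.03).round(2))
E
python3 s.py .518,.300,.08
```

```text
5.05 [0.4967 0.246  0.2185] [-3.141  0.     0.371] [-0.68 -0.59 -0.76] 0.0005204332406294357
units [ 1.32 -1.42  4.62]
```

Call:
{"name": "play_rows", "arguments": {
  "commands": [
    [0.65,-0.7,0.4,0,0,0],
    [0.65,-0.7,0.6,0,0,0],
    [0,0,0.8,0,0,0],
    [0,0,0.8,0,0,0],
    [0,0,0.8,0,0,0],
    [0,0,0.4,0,0,0],
    [0,0,0,0,0,0],
    [0,0,0,0,0,0]
  ]
}}

```text
t: 6.05
position: [0.5189, 0.2979, 0.1056]
eef_rot: [-3.142, -0.001, 0.37]
wrist_force: [0.6, -0.5, -0.5]
finger_gap: 0.0005
finger_force: 0.0
```

```bash
python3 s.py .518,.300,.052;python3 -c "
from h import *
T=save('top','t1');S=save('scene','s1')
c=lambda I,u,v:cv2.resize(I[v-45:v+45,u-60:u+60],(480,360),interpolation=cv2.INTER_CUBIC)[:,40:440,::-1]
cv2.imwrite('pics/c1.png',np.hstack([c(T,165,231),c(S,460,310)]))"
```

```text
6.05 [0.5189 0.2979 0.1056] [-3.142e+00 -1.000e-03  3.700e-01] [ 0.6  -0.48 -0.52] 0.0004846529325388678
units [-0.   -0.08  1.79]
```

View pics/c1.png

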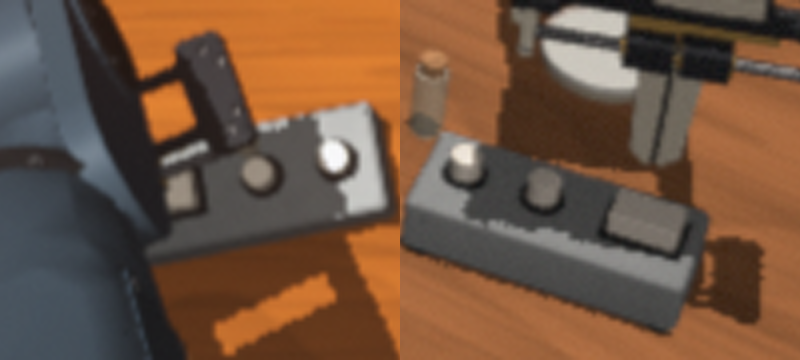

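The fingertip hangs just above the wide key in both views. In the scene picture the tip is at about (474,305), directly over the key. I'll descend, slowly from 67 mm.

Call:
{"name": "play_rows", "arguments": {
  "commands": [
    [0,-0.08,0.5,0,0,0],
    [0,0,0.5,0,0,0],
    [0,0,0.28,0,0,0],
    [0,0,0.1,0,0,0],
    [0,0,0.07,0,0,0],
    [0,0,0.07,0,0,0],
    [0,0,0.07,0,0,0]
  ]
}}

```text
t: 7.02
position: [0.5176, 0.3, 0.0571]
eef_rot: [-3.142, -0.0, 0.37]
wrist_force: [-1.6, -0.9, 3.1]
finger_gap: 0.0006
finger_force: 1.6
```

Contact at 3 N, as expected. I'll go on in small steps towards about 53 mm.

Call:
{"name": "play_rows", "arguments": {
  "commands": [
    [0,0,0.05,0,0,0],
    [0,0,0.05,0,0,0],
    [0,0,0.03,0,0,0],
    [0,0,0,0,0,0],
    [0,0,0,0,0,0]
  ]
}}

```text
t: 7.65
position: [0.5177, 0.3, 0.0531]
eef_rot: [3.142, -0.0, 0.37]
wrist_force: [-2.1, -2.1, 3.4]
finger_gap: 0.0002
finger_force: 2.0
```

Call:
{"name": "play_rows", "arguments": {
  "commands": [
    [0,0,0.03,0,0,0],
    [0,0,0,0,0,0],
    [0,0,0,0,0,0]
  ]
}}

```text
t: 8.02
position: [0.5177, 0.3, 0.0523]
eef_rot: [-3.142, -0.0, 0.37]
wrist_force: [-2.9, -1.4, 5.4]
finger_gap: 0.0003
finger_force: 2.8
```

The stop is felt at 5.4 N. I'll lift off and move to the lamp key.

Call:
{"name": "play_rows", "arguments": {
  "commands": [
    [0,0,-0.2,0,0,0],
    [0,0,-0.6,0,0,0],
    [0,0,-0.9,0,0,0],
    [0,0,-0.9,0,0,0],
    [-0.17,0.43,0,0,0,0],
    [-0.34,0.86,0,0,0,0],
    [-0.34,0.86,0,0,0,0],
    [-0.34,0.86,0,0,0,0],
    [-0.34,0.86,0,0,0,0],
    [-0.34,0.86,0,0,0,0],
    [-0.34,0.86,0,0,0,0],
    [-0.34,0.86,0,0,0,0]
  ]
}}

```text
t: 9.52
position: [0.5156, 0.0904, 0.1296]
eef_rot: [-3.141, 0.001, 0.37]
wrist_force: [0.3, 0.3, 0.0]
finger_gap: 0.0004
finger_force: 0.0
```

Call:
{"name": "play_rows", "arguments": {
  "commands": [
    [-0.34,0.86,0,0,0,0],
    [-0.34,0.86,0,0,0,0],
    [-0.34,0.86,0,0,0,0],
    [-0.34,0.86,0,0,0,0],
    [-0.34,0.86,0,0,0,0],
    [-0.34,0.86,0,0,0,0],
    [-0.34,0.86,0,0,0,0],
    [-0.34,0.86,0,0,0,0],
    [-0.34,0.86,0,0,0,0],
    [-0.34,0.86,0,0,0,0],
    [-0.34,0.86,0,0,0,0],
    [-0.1,0.3,0,0,0,0]
  ]
}}

```text
t: 11.02
position: [0.5138, -0.224, 0.1296]
eef_rot: [-3.141, 0.001, 0.368]
wrist_force: [-0.5, -0.4, -0.4]
finger_gap: 0.0005
finger_force: 0.0
```

Call:
{"name": "play_rows", "arguments": {
  "commands": [
    [0,0,0,0,0,0],
    [0,0,0,0,0,0]
  ]
}}

```text
t: 11.28
position: [0.5145, -0.2219, 0.13]
eef_rot: [-3.141, 0.0, 0.37]
wrist_force: [-0.8, 0.4, 0.8]
finger_gap: 0.0008
finger_force: 0.0
```

```bash
python3 s.py .515,-.225,.063;python3 -c "
from h import *
T=save('top','t2');S=save('scene','s2')
c=lambda I,u,v:cv2.resize(I[v-45:v+45,u-60:u+60],(480,360),interpolation=cv2.INTER_CUBIC)[:,40:440,::-1]
cv2.imwrite('pics/c2.png',np.vstack([np.hstack([c(T,369,227),c(S,294,240)]),np.hstack([c(T,170,231),c(S,460,310)])])[:600])"
```

```text
11.275 [ 0.5145 -0.2219  0.13  ] [-3.141  0.     0.37 ] [-0.79  0.36  0.76] 0.0008038646930415002
units [-0.02  0.1   2.23]
```

View pics/c2.png

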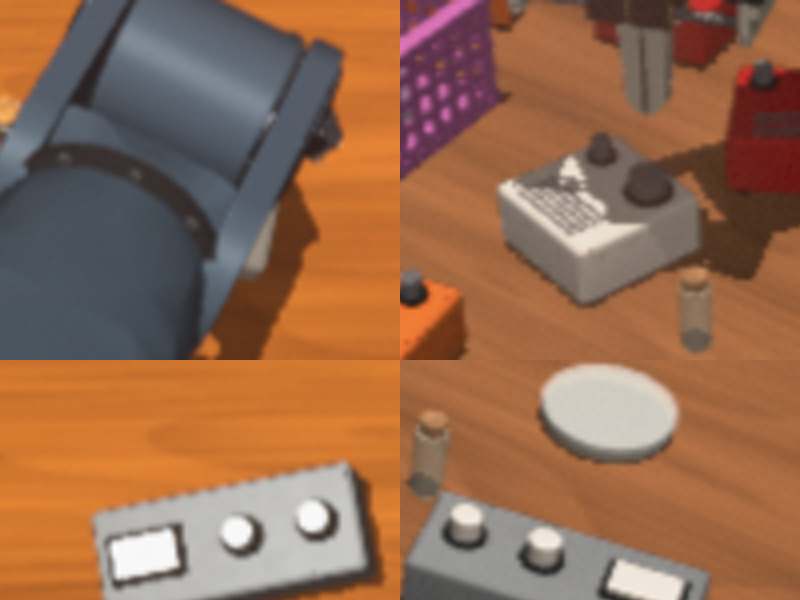

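The main key is down and the block hasn't moved. The fingertip is over the large lamp key. I'll descend.

Call:
{"name": "play_rows", "arguments": {
  "commands": [
    [-0.02,0.1,0.5,0,0,0],
    [0,0,0.7,0,0,0],
    [0,0,0.4,0,0,0],
    [0,0,0.15,0,0,0],
    [0,0,0.1,0,0,0],
    [0,0,0.07,0,0,0],
    [0,0,0.07,0,0,0],
    [0,0,0,0,0,0]
  ]
}}

```text
t: 12.38
position: [0.5153, -0.2259, 0.0706]
eef_rot: [3.141, -0.0, 0.37]
wrist_force: [0.5, -0.7, 0.9]
finger_gap: 0.0005
finger_force: 0.4
```

Call:
{"name": "play_rows", "arguments": {
  "commands": [
    [0,0,0.07,0,0,0],
    [0,0,0.07,0,0,0]
  ]
}}

```text
t: 12.62
position: [0.5154, -0.2259, 0.0663]
eef_rot: [3.141, -0.0, 0.37]
wrist_force: [-0.2, 0.1, 3.1]
finger_gap: 0.0005
finger_force: 1.6
```

Call:
{"name": "play_rows", "arguments": {
  "commands": [
    [0,0,0.06,0,0,0],
    [0,0,0,0,0,0]
  ]
}}

```text
t: 12.88
position: [0.5151, -0.2258, 0.0642]
eef_rot: [-3.142, 0.0, 0.37]
wrist_force: [1.2, 0.2, 1.1]
finger_gap: 0.0003
finger_force: 0.5
```

Call:
{"name": "play_rows", "arguments": {
  "commands": [
    [0,0,0.05,0,0,0],
    [0,0,0.02,0,0,0],
    [0,0,0,0,0,0]
  ]
}}

```text
t: 13.25
position: [0.5152, -0.2257, 0.0625]
eef_rot: [3.142, 0.0, 0.37]
wrist_force: [-0.8, 0.7, 4.5]
finger_gap: 0.0005
finger_force: 2.6
```

The stop is felt at 62.5 mm and 4.5 N. On to the camera puck.

Call:
{"name": "play_rows", "arguments": {
  "commands": [
    [0,0,-0.2,0,0,0],
    [0,0,-0.6,0,0,0],
    [0,0,-0.7,0,0,0],
    [0,0,-0.7,0,0,0],
    [0.15,-0.4,0,0,0,0],
    [0.3,-0.86,0,0,0,0],
    [0.3,-0.86,0,0,0,0],
    [0.3,-0.86,0,0,0,0],
    [0.3,-0.86,0,0,0,0],
    [0.3,-0.86,0,0,0,0],
    [0.3,-0.86,0,0,0,0],
    [0.3,-0.86,0,0,0,0]
  ]
}}

```text
t: 14.75
position: [0.5076, -0.0202, 0.1278]
eef_rot: [-3.141, 0.001, 0.37]
wrist_force: [-0.3, 0.0, -0.2]
finger_gap: 0.0002
finger_force: 0.0
```

Call:
{"name": "play_rows", "arguments": {
  "commands": [
    [0,0,0,0,0,0],
    [0,0,0,0,0,0]
  ]
}}

```text
t: 15.0
position: [0.5082, -0.0219, 0.1281]
eef_rot: [-3.141, 0.0, 0.37]
wrist_force: [0.3, -0.6, -0.6]
finger_gap: 0.0005
finger_force: 0.0
```

```bash
python3 s.py .508,-.021,.058;python3 -c "
from h import *
T=save('top','t3');S=save('scene','s3')
c=lambda I,u,v:cv2.resize(I[v-45:v+45,u-60:u+60],(480,360),interpolation=cv2.INTER_CUBIC)[:,40:440,::-1]
cv2.imwrite('pics/c3.png',np.vstack([np.hstack([c(T,278,240),c(S,369,260)]),np.hstack([c(T,369,227),c(S,294,255)])])[:600])"
```

```text
15.0 [ 0.5082 -0.0219  0.1281] [-3.141  0.     0.37 ] [ 0.32 -0.58 -0.65] 0.0004690571364110413
units [ 0.01 -0.03  2.34]
```

View pics/c3.png

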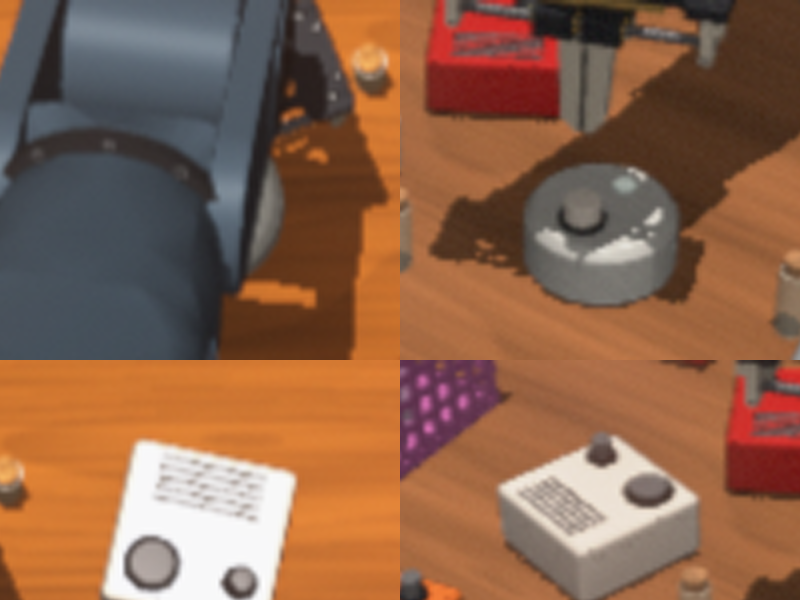

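The large lamp key is down and the fan key is still up. The fingertip is above the puck's key. I'll descend.

Call:
{"name": "play_rows", "arguments": {
  "commands": [
    [0,-0.03,0.5,0,0,0],
    [0,0,0.7,0,0,0],
    [0,0,0.5,0,0,0],
    [0,0,0.18,0,0,0],
    [0,0,0.1,0,0,0],
    [0,0,0.07,0,0,0],
    [0,0,0.07,0,0,0],
    [0,0,0,0,0,0]
  ]
}}

```text
t: 16.1
position: [0.5083, -0.021, 0.0649]
eef_rot: [3.141, -0.0, 0.37]
wrist_force: [0.0, -0.5, 0.9]
finger_gap: 0.0006
finger_force: 0.2
```

Call:
{"name": "play_rows", "arguments": {
  "commands": [
    [0,0,0.06,0,0,0],
    [0,0,0.06,0,0,0],
    [0,0,0.04,0,0,0],
    [0,0,0,0,0,0]
  ]
}}

```text
t: 16.6
position: [0.5082, -0.0209, 0.0598]
eef_rot: [3.142, -0.0, 0.37]
wrist_force: [1.2, 0.4, 0.4]
finger_gap: 0.0005
finger_force: 0.4
```

Call:
{"name": "play_rows", "arguments": {
  "commands": [
    [0,0,0.05,0,0,0],
    [0,0,0.03,0,0,0],
    [0,0,0,0,0,0]
  ]
}}

```text
t: 16.98
position: [0.5082, -0.0209, 0.0576]
eef_rot: [3.142, -0.0, 0.37]
wrist_force: [-0.7, 0.4, 4.6]
finger_gap: 0.0006
finger_force: 2.5
```

The stop is felt at 4.6 N. I'll lift off and check.

Call:
{"name": "play_rows", "arguments": {
  "commands": [
    [0,0,-0.2,0,0,0],
    [0,0,-0.6,0,0,0],
    [0,0,-0.8,0,0,0],
    [0,0,-0.9,0,0,0],
    [0,0,-0.9,0,0,0],
    [0,0,-0.9,0,0,0],
    [0,0,-0.4,0,0,0],
    [0,0,0,0,0,0],
    [0,0,0,0,0,0]
  ]
}}

```text
t: 18.1
position: [0.5076, -0.0209, 0.1975]
eef_rot: [-3.141, 0.002, 0.37]
wrist_force: [-0.1, -0.1, -0.7]
finger_gap: 0.0004
finger_force: 0.0
```

```bash
python3 -c "
from h import *
S=save('scene','s4')
cv2.imwrite('pics/c4.png',cv2.resize(S[200:380,240:500],(780,540),interpolation=cv2.INTER_CUBIC)[:,:,::-1])"
```

```text
(no output)
```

View pics/c4.png

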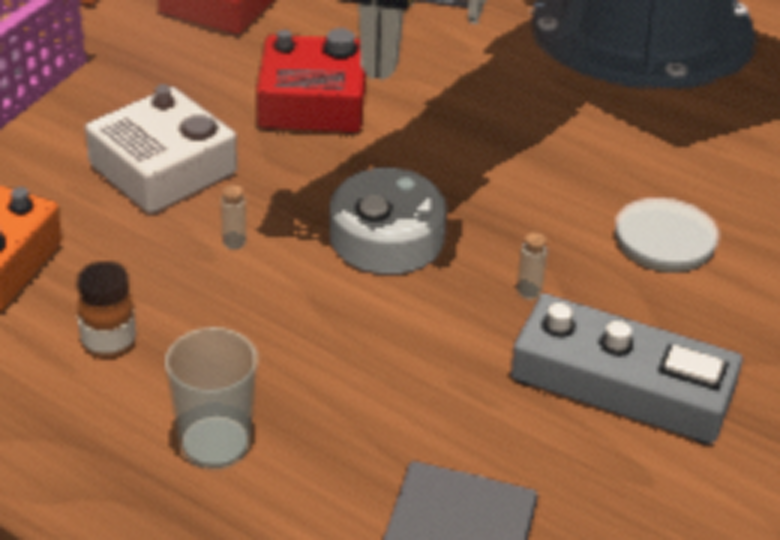

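All three keys are down: main at crop (693,364), lamp at (198,127) and camera at (374,207). The small keys are up, everything is in place and the arm is clear.

```bash
python3 -c "
from h import *
print(close_job())"
```

```text
the job is handed in; nothing more can be done
None
```

I pressed the main, lamp and camera keys in that order, each to its stop with readings of no more than about 5.4 N; the last picture shows the small keys still up and nothing shifted, and the job is handed in (no verdict was returned).

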